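# Kit power-supply components into their matching nests

### The job

Put the four power-supply components lying about on the repair bench each into the grey nest shaped for it, standing flat on the nest floor inside the rim: the large capacitor in the larger empty round nest, the small capacitor in the small round nest, the ring choke over the post of the nest with a post, and the transformer lengthwise in the oblong nest. Set them down rather than letting them fall, and do not knock over the cup of screws.

Things in the scene. Friction and masses are not known exactly. Their poses are not given: they have to be found in the camera images.
- big_capacitor: Large capacitor: upright black cylinder, 50 mm in diameter, 75 mm tall, aluminium top with two small brass terminals (4 mm high); about 0.2 kg. Origin at the centre of its underside, z up. It stands loose on the bench.
- small_capacitor: Small capacitor: same make, 32 mm in diameter, 55 mm tall plus 4 mm terminals; about 0.08 kg. Origin at the centre of its underside, z up. Loose on the bench.
- choke: Ring choke: copper-wound ring lying flat, 60 mm outer diameter (61.6 over the wire), 30 mm hole, 32 mm tall; about 0.2 kg. Origin at the centre of its underside, z up. Loose on the bench; grip it over its outside.
- transformer: Transformer: steel core 64 mm long (own x) by 30 mm wide (own y) and 48 mm tall, with a copper winding 36 mm long around its middle that is 44 mm wide (own y) and reaches from 6 to 42 mm height; about 0.35 kg. Origin at the centre of its underside, z up. Its x axis lies within 0.6 rad of world x at the start. Best gripped across the winding (own y, 44 mm). Loose on the bench.
- big_round_nest: Grey plastic round nest for the large capacitor, fixed on the bench: empty recess 66 mm in diameter, 74 mm outside. Floor 4 mm above the bench, rim top 10 mm above the bench. Origin at its centre at bench level, z up.
- small_round_nest: Grey plastic round nest for the small capacitor, fixed: empty recess 48 mm in diameter, 56 mm outside; floor 4 mm, rim top 10 mm above the bench. Origin at its centre at bench level, z up.
- post_nest: Grey plastic round nest for the choke, fixed: recess 76 mm in diameter, 84 mm outside, with an upright aluminium post 12 mm in diameter in the middle whose top is 24 mm above the bench; floor 4 mm, rim top 10 mm above the bench. Origin at its centre at bench level, z up.
- oblong_nest: Grey plastic oblong nest for the transformer, fixed: recess 80 mm (own x) by 60 mm (own y), 88 by 68 mm outside; floor 4 mm, rim top 10 mm above the bench. Origin at its centre at bench level, z up; its x axis lies within 0.6 rad of world x. Each nest leaves 8 mm around its component, less than a finger is thick: keep the fingertips higher than the rim (about 8 mm or more above the component's underside).
- screw_cup: White open plastic cup of screws, 42 mm in diameter, 35 mm tall, standing loose between the components; leave it standing. Origin at the centre of its underside, z up. A solder reel (40 mm wide, 25 mm tall) and a carton of fuses (14 mm tall) lie among the components likewise. In the work area nothing is taller than the large capacitor, and beside each component there is room for a finger in the world y direction. Equipment around it is under 180 mm tall.

How it is judged:
By the outcome, as a careful person would: the job done as asked, in the order asked, and still so for the second after the job is handed in, with the robot touching nothing.
It also fails if it takes over 128 s, if anything falls off the work surface, if the arm or the gripper's body presses on something with over 40 N, if the wrist force passes 120 N, or if a joint passes its speed limit or range.

### The arm

A 6-joint arm with a two-finger parallel gripper is mounted at the origin on the work surface. World frame = base frame: x ahead of the robot, y to its left, z up, the work surface at z = 0. Lengths are in m, angles in rad, forces in N, time in s.
With the tool pointing down it reaches from about 0.325 to 0.775 m from the base axis. Payload 9.3 kg.
Tool frame: the origin (TCP) lies midway between the tips of the shut fingers; the grasp point (between the pads) lies 19 mm behind it; z points along the fingers, y is the line along which they close (so a half turn about z gives the same grasp; the last joint's range is limited). The gripper opens to 85 mm and grips with 20 to 120 N. Pads are 22 mm wide; open, the fingers measure 114 mm over their backs; the gripper's body (76 mm by 85 mm) begins 54 mm behind the grasp point. The pads swing forward as they close: fully open they stand 13 mm farther back than shut.
Start: joints at [1.025, 0.259, 0.021, 1.334, 0, 1.418], TCP at [0.211, 0.508, 0.231] pointing down, gripper open.
Joint ranges: [-3.04, 3.04], [-0.91, 1.82], [-1.04, 1.36], [-1.92, 1.95], [-1.52, 1.45], [-3.14, 3.14]. Speed limits (rad/s): [2.22, 2.22, 2.79, 3.14, 3.14, 3.14].

### API

Orientations are given as a unit quaternion [w, x, y, z].
In Python, from workcell import ctrl gives the robot as it stands. The module is installed in compiled form; this text tells all that it offers.
- The arm moves only by the tool send_rows, never from a script. Its argument "rows" is a list of rows, each a list of 7 numbers: the shift along the world's x, y, z as a fraction of full scale, then the turn, a rotation vector about the world's x, y, z as a fraction of full scale, then the opening, from 0 (shut) to 1 (fully open). A call has 1 to 8 rows; each row is the pose to reach, as a shift and turn from the pose commanded when the call began; what a row does not reach only later rows make up. Full scale, the value 1, is 20 cm for a shift and pi/2 rad for a turn. A row lasts 1/8 s, in which the tool goes at most 62.5 mm and 10.7 degrees, less where a joint would pass 70% of its speed; a pose out of reach is approached as far as the arm can. A call with a number of a shift or a turn outside -1 to 1 is refused whole. A call with a gripper value outside its range is refused whole. The fingers move at their own pace and stop on an object; "newtons" is the grip in N (left out, the last holds). Time passes only in rows, so rows that repeat a pose let the fingers close. It gives the time, the measured TCP pose, the force, the opening and the grip force at its end, in the units of the state.
- ctrl.observe(): the state, without advancing time (a new reading comes with each control period).
- ctrl.capture(name): name is "scene" or "top" or "wrist"; returns the picture (480x640x3 uint8, red, green, blue); there is no depth.
- ctrl.camera_info(name): a dict with "camera_matrix" (3x3 intrinsics, pixels), "k1" (the pictures are not rectified: a ray, as slopes to the right and down, at radius r is drawn at 1 + k1 r^2 times it, then the intrinsics apply), "eye" and "orientation" of the camera in the world; the wrist camera has in their place "tool_from_camera" (4x4, takes a point from camera to tool coordinates, whose origin is the TCP and whose axes are the flange's). Camera axes: x right, y up, looking along -z (the intrinsics and any distortion apply to the point x, -y, -z); pixel columns grow to the right and rows downward; lengths in m; the calibration is good to about 2 mm. A picture is of the moment at which its call begins: read the wrist's pose just before it. camera_info takes no time and is no camera call.
- ctrl.hand_in(): hands the job in; it is judged then, once.
The state is a dict: "time": time; "q": joint angles; "qvel": joint speeds; "joint_efforts": joint torques, N m; "position": TCP position; "eef_rot": TCP orientation; "contact_force": force on the tool from outside, world axes, zero at the start; "wrist_torque": the same for the moment, N m; "opening": finger opening in m; "grasp_force": force on a finger pad.
Only numpy, scipy, OpenCV 4.12 (cv2) and the standard library are available. Lean on these libraries where they do the work, as an engineer would, in place of code of your own. Each camera call takes 0.05 s, during which the arm holds its last target. There are 200 camera calls.

## Working session

There is one attempt and no reset: what is moved stays moved. The work goes in short steps, Python scripts to look and compute and a tool call to move; the robot and the scene stay as the last step left them, time stands still between calls to the robot, and variables do not carry over. Pictures are saved under pics/ and viewed, at most 16 in all, crops included, and the job is handed in when it is done.

Besides the shell and the picture viewer there is one more tool, called after "Call:" as name(argument=value, ...) on one line, values as JSON. send_rows: Moves the arm, as the interface text tells. Its arguments: {"type":"object","properties":{"rows":{"type":"array","items":{"type":"array","items":{"type":"number","minimum":-1,"maximum":1}}},"newtons":{"type":"number"}},"required":["rows"]}

```bash
mkdir -p pics; python3 - <<'E'
from workcell import ctrl
import cv2
s=ctrl.observe();print(s)
for n in("top","scene"):
    im=ctrl.capture(n);cv2.imwrite(f"pics/{n}0.png",im[:,:,::-1]);print(n,ctrl.camera_info(n))
print(ctrl.camera_info("wrist"))
E
```

```text
{'time': 0.0, 'q': array([ 1.02539051e+00,  2.59187351e-01,  2.07167987e-02,  1.33372336e+00,
       -5.87456821e-06,  1.41824172e+00]), 'qvel': array([ 3.69456591e-04,  7.55224177e-04, -3.95515761e-04,  6.26846198e-05,
       -8.84897067e-04,  5.62385906e-04]), 'joint_efforts': array([-9.68823383e-05, -5.55648637e+01,  3.44527423e+01,  1.37688030e-02,
       -1.39541703e-04, -1.20178521e-05]), 'position': array([0.21037291, 0.50783992, 0.23065112]), 'eef_rot': array([-2.36184872e-04,  1.95164875e-01,  9.80770199e-01, -6.57675615e-04]), 'contact_force': array([-0.94527188, -0.50603787, -0.77725263]), 'wrist_torque': array([0.0075371 , 0.00350592, 0.00975757]), 'grasp_force': 0.0, 'opening': 0.08502565970444058}
top {'camera_matrix': array([[458.02114684,   0.        , 321.10772017],
       [  0.        , 458.02114684, 242.53621003],
       [  0.        ,   0.        ,   1.        ]]), 'k1': -0.034236524487203344, 'eye': array([0.38510062, 0.01934788, 0.85165611]), 'orientation': array([-0.69432546, -0.05426363,  0.05488   ,  0.71551087])}
scene {'camera_matrix': array([[598.19621422,   0.        , 323.83221287],
       [  0.        , 598.19621422, 241.53709433],
       [  0.        ,   0.        ,   1.        ]]), 'k1': 0.02736714504858368, 'eye': array([ 1.03259733, -0.59194223,  0.7938778 ]), 'orientation': array([0.8615249 , 0.36497851, 0.13953858, 0.32418285])}
{'camera_matrix': array([[424.32856444,   0.        , 316.5680154 ],
       [  0.        , 424.32856444, 240.73751889],
       [  0.        ,   0.        ,   1.        ]]), 'k1': -0.03453078448002479, 'tool_from_camera': array([[-5.75633869e-04,  9.58381232e-01,  2.85490952e-01,
         7.30812320e-02],
       [ 9.99999823e-01,  5.94679173e-04,  1.99810503e-05,
         1.52766717e-04],
       [-1.50626059e-04,  2.85490913e-01, -9.58381404e-01,
        -1.42773790e-01],
       [ 0.00000000e+00,  0.00000000e+00,  0.00000000e+00,
         1.00000000e+00]])}
```

View pics/top0.png

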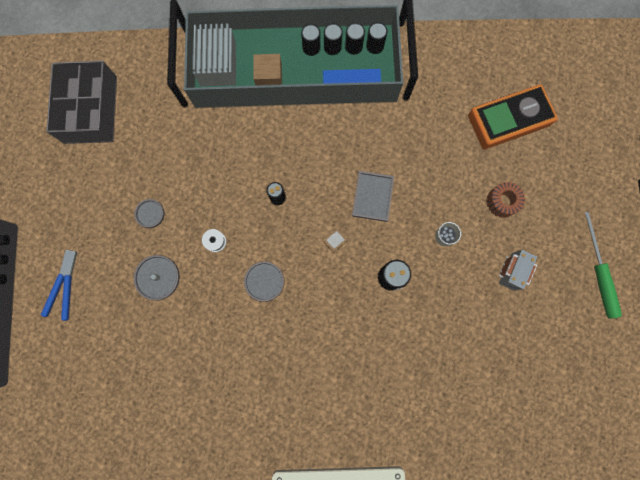

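View pics/scene0.png

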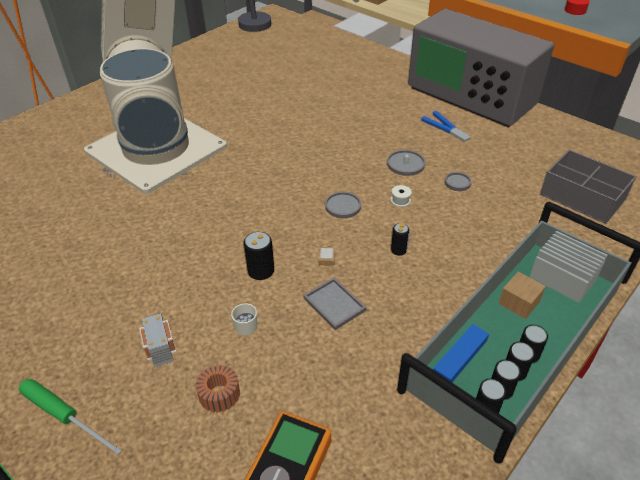

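```bash
cat > h.py <<'E'
from workcell import ctrl
import cv2, numpy as np
from scipy.spatial.transform import Rotation as R
def quat(q): return R.from_quat([q[1],q[2],q[3],q[0]])
def cam(n, s=None):
    c=ctrl.camera_info(n)
    if n=="wrist":
        T=c["tool_from_camera"]; r=quat(s["eef_rot"]).as_matrix()
        return c, r@T[:3,:3], np.array(s["position"])+r@T[:3,3]
    return c, quat(c["orientation"]).as_matrix(), c["eye"]
def cast(C, uv, z):
    c,r,e=C; K=c["camera_matrix"]
    p=(np.atleast_2d(uv)-K[[0,1],2])/K[0,0]; u=p.copy()
    for _ in range(20): u=p/(1+c["k1"]*(u**2).sum(1,keepdims=True))
    d=np.c_[u[:,0],-u[:,1],-np.ones(len(u))]@r.T
    return (e+d*((z-e[2])/d[:,2:]))
def blob(mask, x0,y0,x1,y1):
    m=np.zeros_like(mask); m[y0:y1,x0:x1]=mask[y0:y1,x0:x1]
    m=cv2.morphologyEx(m,cv2.MORPH_CLOSE,np.ones((3,3),np.uint8))
    cs,_=cv2.findContours(m,cv2.RETR_EXTERNAL,cv2.CHAIN_APPROX_NONE)
    return max(cs,key=cv2.contourArea)[:,0,:].astype(float)
def fit(C,cnt,z):
    w=cast(C,cnt,z)[:,:2]
    (cx,cy),(a,b),t=cv2.minAreaRect((w*1000).astype(np.float32))
    if a<b: a,b,t=b,a,t+90
    t=(t+90)%180-90
    return np.round([cx,cy,a,b,t],1)
E
python3 - <<'E'
from h import *
im=cv2.imread("pics/top0.png");hsv=cv2.cvtColor(im,cv2.COLOR_BGR2HSV);h,s,v=cv2.split(hsv)
C=cam("top")
grey=((s<70)).astype(np.uint8)*255
al=((s<70)&(v>90)).astype(np.uint8)*255
print(hsv[175,120],hsv[199,492], hsv[274,398],hsv[281,264],hsv[265,525])
red=(((h<9)|(h>172))&(s>70)).astype(np.uint8)*255
for n,m,w,z in [("bign",grey,(240,258,290,305),.01),("smalln",grey,(132,196,170,232),.01),("postn",grey,(130,250,185,305),.01),("obl",grey,(345,165,400,228),.01),
 ("big",al,(380,255,415,295),.075),("small",al,(264,178,290,200),.055),("choke",red,(484,175,530,222),.02),("cup",grey,(432,218,468,250),.035),("trafo",grey,(500,245,545,295),.048)]:
    try: print(n,fit(C,blob(m,*w),z))
    except Exception as e: print(n,e)
o=cv2.resize(im[160:310,130:280],None,fx=3,fy=3)
o2=cv2.resize(im[170:300,370:550],None,fx=4,fy=4,interpolation=cv2.INTER_CUBIC);cv2.imwrite("pics/c1.png",o2)
E
```

```text
[ 16  97 158] [ 8 76 74] [ 96  22 162] [105  16 126] [104  28 156]
bign [448.1 124.6  73.5  71.8  -1. ]
smalln [582.6 340.9  57.5  54.   44.8]
postn [460.8 324.   83.7  83.2  44.7]
obl [603.1 -83.9  90.8  69.6 -11. ]
big [ 448.6 -110.2   44.2   41.9   47.2]
small [608.   97.5  23.6  23.   43. ]
choke [ 586.2 -331.6   68.7   57.8  -62.2]
cup [ 522.  -213.8   47.9   42.4   88.3]
trafo [ 451.3 -330.    74.6   56.4  -26.5]
```

View pics/c1.png

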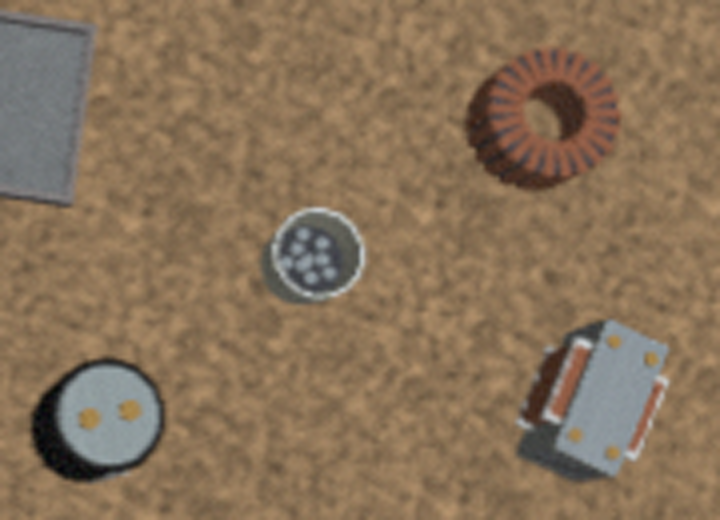

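Call:
send_rows(rows=[[0.15,-0.25,0,0,0,0.1,1],[0.3,-0.5,0,0,0,0.2,1],[0.45,-0.75,0,0,0,0.25,1],[0.6,-1,0,0,0,0.25,1],[0.6,-1,0,0,0,0.25,1]])

```text
time: 0.72
position: [0.3321, 0.3053, 0.2312]
eef_rot: [0.0, 0.003, 1.0, -0.0]
contact_force: [-1.0, 0.9, -0.1]
opening: 0.0851
grasp_force: 0.0
```

Call:
send_rows(rows=[[0.1,-0.25,0,0,0,0,1],[0.2,-0.5,0,0,0,0,1],[0.3,-0.75,0,0,0,0,1],[0.4,-1,0,0,0,0,1],[0.4,-1,0,0,0,0,1]])

```text
time: 1.35
position: [0.4115, 0.106, 0.231]
eef_rot: [-0.0, 0.002, 1.0, -0.0]
contact_force: [-1.0, 0.8, -0.1]
opening: 0.0851
grasp_force: 0.0
```

Call:
send_rows(rows=[[0.05,-0.25,0,0,0,0,1],[0.1,-0.5,0,0,0,0,1],[0.15,-0.75,0,0,0,0,1],[0.2,-1,0,0,0,0,1],[0.2,-1,0,0,0,0,1]])

```text
time: 1.98
position: [0.4513, -0.0932, 0.2307]
eef_rot: [-0.0, 0.001, 1.0, 0.0]
contact_force: [0.2, -0.3, 0.6]
opening: 0.0855
grasp_force: 0.0
```

```bash
python3 - <<'E'
from h import *
s=ctrl.observe();print(s["time"],s["position"],s["eef_rot"],s["q"])
im=ctrl.capture("wrist");cv2.imwrite("pics/w1.png",im[:,:,::-1])
C=cam("top")
w=cast(C,np.array([[608,320],[667,346],[613,476],[556,451]])/4+[370,170],.048)
print(w.round(4),w.mean(0),np.linalg.norm(np.diff(w,axis=0),axis=1))
for a,b in((0,3),(1,2)): d=w[a]-w[b];print(np.arctan2(d[1],d[0]))
print(cast(C,np.array([[555,112]])/4+[370,170],.032))
E
```

```text
1.975 [ 0.45127483 -0.09315761  0.23068347] [-3.74822819e-04  1.25399088e-03  9.99999128e-01  1.73791639e-04] [-3.86037022e-01  1.07059581e-01 -1.72542395e-01  1.29201965e+00
  4.07824304e-05 -3.83529057e-01]
[[ 0.486  -0.3407  0.048 ]
 [ 0.4735 -0.3661  0.048 ]
 [ 0.4168 -0.3362  0.048 ]
 [ 0.4286 -0.3119  0.048 ]] [ 0.45123632 -0.3387352   0.048     ] [0.02834843 0.06409657 0.02705529]
-0.4648253099887108
-0.4850231570778565
[[ 0.58558926 -0.33265463  0.032     ]]
```

View pics/w1.png

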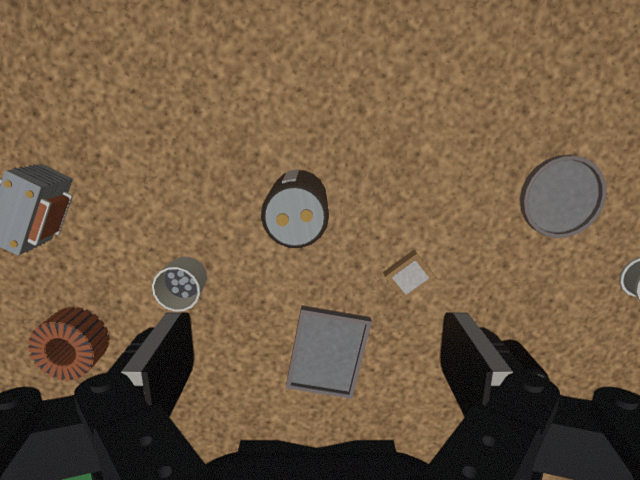

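```bash
python3 - <<'E'
from h import *
s=dict(position=[0.45127,-0.09316,0.23068],eef_rot=[-3.7e-4,1.254e-3,1,1.7e-4])
im=cv2.imread("pics/w1.png");h,S,v=cv2.split(cv2.cvtColor(im,cv2.COLOR_BGR2HSV))
C=cam("wrist",s)
al=((S<70)&(v>90)).astype(np.uint8)*255; g=(S<70).astype(np.uint8)*255
print(fit(C,blob(al,262,185,330,250),.075),fit(C,blob(g,510,145,615,245),.01),fit(C,blob(g,282,300,376,402),.01))
print(cast(C,[[61,349]],.032),cast(C,[[177,290]],.035))
E
```

```text
[ 448.9 -109.1   42.2   41.8   44.4] [446.7 123.6  76.   73.   50.7] [601.2 -82.6  92.1  68.6 -11.1]
[[ 0.58338597 -0.32917195  0.032     ]] [[ 0.52306568 -0.213813    0.035     ]]
```

Call:
send_rows(rows=[[-0.01,-0.085,-0.3,0,0,0,1],[-0.01,-0.085,-0.6,0,0,0,1],[-0.01,-0.085,-0.8,0,0,0,1],[-0.01,-0.085,-0.92,0,0,0,1],[-0.01,-0.085,-0.985,0,0,0,1],[-0.01,-0.085,-0.985,0,0,0,1],[-0.01,-0.085,-0.985,0,0,0,0.3],[-0.01,-0.085,-0.985,0,0,0,0.3]], newtons=50)

```text
time: 3.02
position: [0.4491, -0.109, 0.0352]
eef_rot: [0.001, -0.0, 1.0, -0.0]
contact_force: [-0.1, -0.4, -0.6]
opening: 0.0514
grasp_force: 0.0
```

Call:
send_rows(rows=[[0,0,0,0,0,0,0.3],[0,0,0,0,0,0,0.3],[0,0,0,0,0,0,0.3],[0,0,0,0,0,0,0.3]])

```text
time: 3.52
position: [0.4491, -0.1091, 0.0354]
eef_rot: [0.001, 0.0, 1.0, -0.0]
contact_force: [-0.7, 0.5, 6.3]
opening: 0.0486
grasp_force: 50.8
```

Call:
send_rows(rows=[[0,0,0.1,0,0,0,0.3],[0,0,0.3,0,0,0,0.3],[0,0,0.5,0,0,0,0.3],[0,0.15,0.5,0,0,0,0.3],[0,0.4,0.5,0,0,0,0.3],[0,0.65,0.5,0,0,0,0.3],[0,0.85,0.5,0,0,0,0.3],[-0.005,1,0.5,0,0,0,0.3]])

```text
time: 4.53
position: [0.4472, 0.0926, 0.1346]
eef_rot: [0.0, -0.0, 1.0, 0.0]
contact_force: [0.6, -0.3, -2.5]
opening: 0.049
grasp_force: 52.7
```

Call:
send_rows(rows=[[0,0.1,0,0,0,0,0.3],[0,0.165,-0.1,0,0,0,0.3],[0,0.165,-0.25,0,0,0,0.3],[0,0.165,-0.35,0,0,0,0.3],[0,0.165,-0.41,0,0,0,0.3],[0,0.165,-0.44,0,0,0,0.3],[0,0.165,-0.44,0,0,0,0.3]])

```text
time: 5.4
position: [0.4477, 0.124, 0.0464]
eef_rot: [0.0, 0.0, 1.0, 0.0]
contact_force: [0.5, 0.1, -1.9]
opening: 0.0487
grasp_force: 52.7
```

```bash
python3 - <<'E'
from h import *
s=ctrl.observe();print(s["position"],s["contact_force"],s["grasp_force"])
im=ctrl.capture("wrist")[:,:,::-1];im2=ctrl.capture("top")[:,:,::-1]
cv2.imwrite("pics/w2.png",np.hstack([cv2.resize(im,(400,300)),cv2.resize(im2[170:320,120:320],(400,300))]))
E
```

```text
[0.44768095 0.12403621 0.04643991] [ 0.50042751  0.13571079 -1.94352819] 52.672654079360655
```

View pics/w2.png

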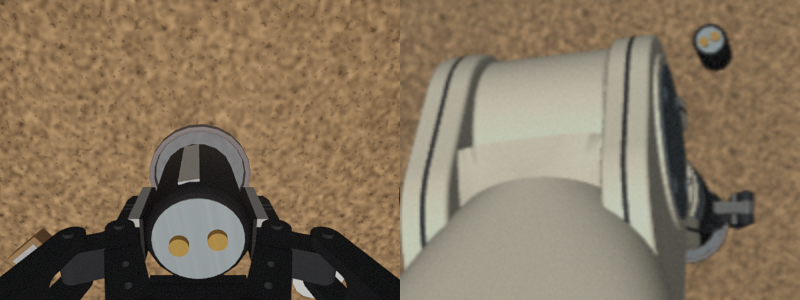

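Call:
send_rows(rows=[[0,0,-0.015,0,0,0,0.3],[0,0,-0.025,0,0,0,0.3],[0,0,-0.032,0,0,0,0.3],[0,0,-0.036,0,0,0,0.3],[0,0,-0.036,0,0,0,0.3]])

```text
time: 6.12
position: [0.4475, 0.1241, 0.0394]
eef_rot: [0.0, 0.0, 1.0, -0.0]
contact_force: [-2.9, -0.9, 3.6]
opening: 0.0486
grasp_force: 53.2
```

Call:
send_rows(rows=[[0,0,0,0,0,0,0.8],[0,0,0,0,0,0,1],[0,0,0,0,0,0,1],[0,0,0,0,0,0,1],[0,0,0.2,0,0,0,1],[0,0,0.5,0,0,0,1],[0,0,0.75,0,0,0,1],[0.15,0,0.75,0,0,0,1]])

```text
time: 7.12
position: [0.4785, 0.1245, 0.1936]
eef_rot: [0.004, -0.0, 1.0, 0.0]
contact_force: [0.0, 0.1, -0.7]
opening: 0.0853
grasp_force: 0.0
```

Call:
send_rows(rows=[[0.2,-0.05,0,0,0,0,1],[0.4,-0.13,0,0,0,0,1],[0.4,-0.13,0,0,0,0,1],[0.4,-0.13,0,0,0,0,1]])

```text
time: 7.62
position: [0.557, 0.0981, 0.1887]
eef_rot: [-0.001, 0.0, 1.0, 0.0]
contact_force: [0.7, -0.4, -0.3]
opening: 0.0857
grasp_force: 0.0
```

```bash
python3 - <<'E'
from h import *
s=ctrl.observe();print(s["time"],s["position"],s["eef_rot"],s["contact_force"])
im=ctrl.capture("wrist")[:,:,::-1];cv2.imwrite("pics/w3.png",im);np.save("s3.npy",s,allow_pickle=True)
E
```

```text
7.625 [0.55698157 0.09812278 0.18865449] [-6.16275956e-04  1.86530185e-04  9.99999792e-01  4.35021806e-05] [ 0.66768357 -0.36540227 -0.32342586]
```

View pics/w3.png

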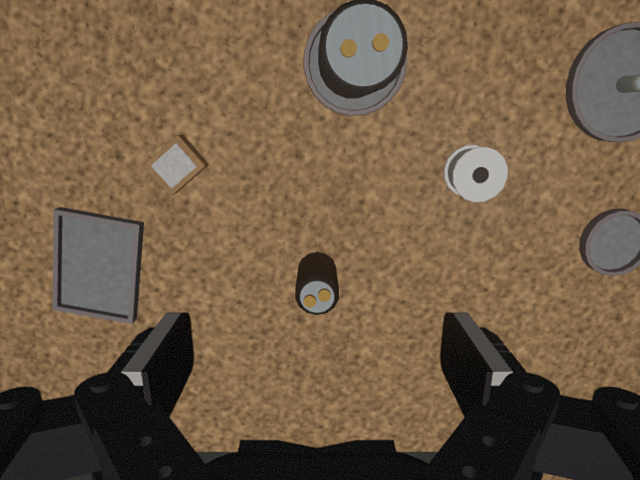

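```bash
python3 - <<'E'
from h import *
s=np.load("s3.npy",allow_pickle=True).item()
C=cam("wrist",s);im=cv2.imread("pics/w3.png");h,S,v=cv2.split(cv2.cvtColor(im,cv2.COLOR_BGR2HSV))
al=((S<70)&(v>90)).astype(np.uint8)*255; g=(S<70).astype(np.uint8)*255
print(fit(C,blob(al,295,275,340,320),.055),fit(C,blob(g,570,195,640,285),.01),cast(C,[[480,175]],.025),fit(C,blob(al,318,0,410,95),.079),fit(C,blob(g,300,5,410,118),.01))
E
```

```text
[ 6.075e+02  9.830e+01  2.380e+01  2.340e+01 -1.000e-01] [582.5 334.6  57.8  48.4  12.4] [[0.52552073 0.21689867 0.025     ]] [447.  124.7  41.9  41.5 -89.8] [4.475e+02 1.257e+02 7.290e+01 7.230e+01 2.000e-01]
```

Call:
send_rows(rows=[[0.15,0,0,0,0,0,1],[0.255,0,-0.2,0,0,0,1],[0.255,0,-0.5,0,0,0,1],[0.255,0,-0.7,0,0,0,1],[0.255,0,-0.81,0,0,0,1],[0.255,0,-0.81,0,0,0,0.1],[0.255,0,-0.81,0,0,0,0.1],[0.255,0,-0.81,0,0,0,0.1]], newtons=40)

```text
time: 8.68
position: [0.6092, 0.0983, 0.0287]
eef_rot: [0.001, -0.0, 1.0, 0.0]
contact_force: [0.4, 0.8, 0.6]
opening: 0.0319
grasp_force: 0.4
```

Call:
send_rows(rows=[[0,0,0,0,0,0,0.1],[0,0,0,0,0,0,0.1],[0,0,0,0,0,0,0.1],[0,0,0,0,0,0,0.1]])

```text
time: 9.18
position: [0.6092, 0.0982, 0.0289]
eef_rot: [0.001, 0.0, 1.0, 0.0]
contact_force: [-1.8, 1.5, 5.9]
opening: 0.0306
grasp_force: 39.4
```

Call:
send_rows(rows=[[0,0,0.1,0,0,0,0.1],[0,0,0.3,0,0,0,0.1],[0,0,0.45,0,0,0,0.1],[-0.02,0.15,0.45,0,0,0,0.1],[-0.05,0.4,0.45,0,0,0,0.1],[-0.08,0.65,0.45,0,0,0,0.1],[-0.11,0.85,0.45,0,0,0,0.1],[-0.125,1,0.45,0,0,0,0.1]])

```text
time: 10.18
position: [0.5831, 0.3, 0.1181]
eef_rot: [0.001, -0.0, 1.0, 0.0]
contact_force: [0.2, -0.1, -0.6]
opening: 0.0305
grasp_force: 39.9
```

Call:
send_rows(rows=[[0,0.12,0,0,0,0,0.1],[0,0.215,0,0,0,0,0.1],[0,0.215,-0.15,0,0,0,0.1],[0,0.215,-0.27,0,0,0,0.1],[0,0.215,-0.35,0,0,0,0.1],[0,0.215,-0.38,0,0,0,0.1],[0,0.215,-0.38,0,0,0,0.1]])

```text
time: 11.05
position: [0.5838, 0.341, 0.0413]
eef_rot: [0.0, 0.0, 1.0, 0.0]
contact_force: [0.0, -0.2, -0.4]
opening: 0.0304
grasp_force: 39.9
```

```bash
python3 - <<'E'
from h import *
s=ctrl.observe();print(s["position"],s["contact_force"],s["grasp_force"])
im=ctrl.capture("wrist")[:,:,::-1];cv2.imwrite("pics/w4.png",im)
E
```

```text
[0.58380067 0.34099952 0.04126642] [ 0.00664452 -0.16865165 -0.44522471] 39.869933389127254
```

View pics/w4.png

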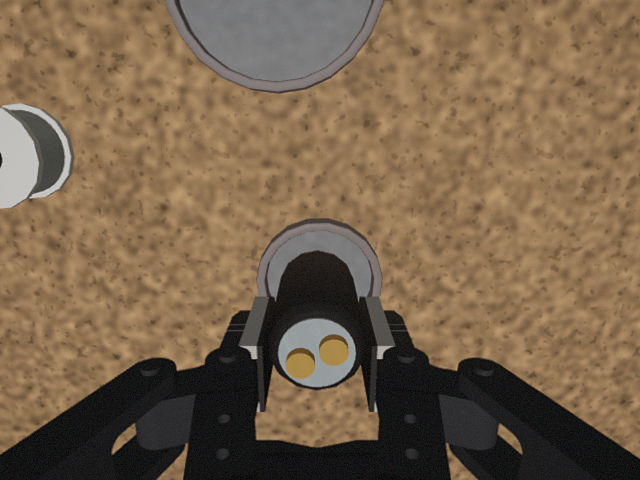

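Call:
send_rows(rows=[[0,0,-0.017,0,0,0,0.1],[0,0,-0.03,0,0,0,0.1],[0,0,-0.038,0,0,0,0.1],[0,0,-0.043,0,0,0,0.1],[0,0,-0.043,0,0,0,0.1]])

```text
time: 11.72
position: [0.5835, 0.3411, 0.0329]
eef_rot: [0.0, 0.0, 1.0, 0.0]
contact_force: [-1.4, -0.6, 4.2]
opening: 0.0308
grasp_force: 40.2
```

Call:
send_rows(rows=[[0,0,0,0,0,0,0.6],[0,0,0,0,0,0,1],[0,0,0,0,0,0,1],[0,0,0,0,0,0,1],[0,0,0.2,0,0,0,1],[0,0,0.5,0,0,0,1],[0,0,0.8,0,0,0,1],[0,-0.2,0.8,0,0,0,1]])

```text
time: 12.72
position: [0.5854, 0.3033, 0.198]
eef_rot: [0.004, -0.001, 1.0, 0.002]
contact_force: [0.9, -0.0, -0.0]
opening: 0.0855
grasp_force: 0.0
```

```bash
python3 - <<'E'
from h import *
s=ctrl.observe();print(s["position"]);np.save("s5.npy",s,allow_pickle=True)
im=ctrl.capture("wrist")[:,:,::-1];cv2.imwrite("pics/w5.png",im)
E
```

```text
[0.58538165 0.30327947 0.19795277]
```

View pics/w5.png

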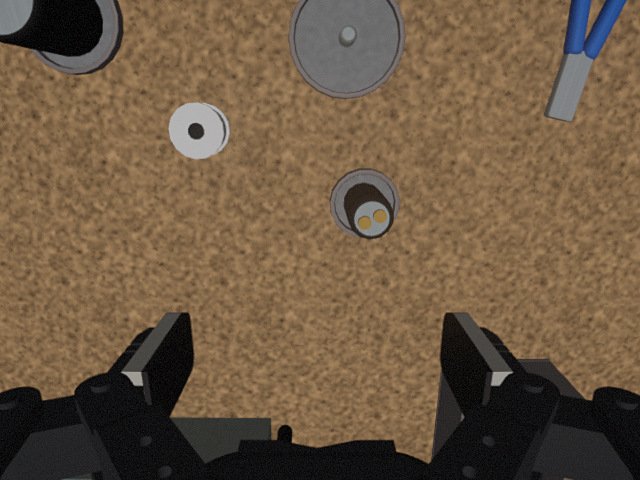

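Call:
send_rows(rows=[[0,-0.25,0,0,0,0,1],[0,-0.5,0,0,0,0,1],[0,-0.75,0,0,0,0,1],[0,-1,0,0,0,0,1]])

```text
time: 13.28
position: [0.5832, 0.0996, 0.1923]
eef_rot: [-0.0, 0.0, 1.0, -0.0]
contact_force: [0.9, -1.4, 0.7]
opening: 0.0854
grasp_force: 0.0
```

Call:
send_rows(rows=[[0,-0.25,0,0,0,0,1],[0,-0.5,0,0,0,0,1],[0,-0.75,0,0,0,0,1],[0,-1,0,0,0,0,1]])

```text
time: 13.78
position: [0.5832, -0.1005, 0.1923]
eef_rot: [-0.0, 0.0, 1.0, 0.0]
contact_force: [0.4, 0.1, 0.2]
opening: 0.0855
grasp_force: 0.0
```

Call:
send_rows(rows=[[0,-0.25,0,0,0,0,1],[-0.05,-0.5,0,0,0,0,1],[-0.1,-0.75,0,0,0,0,1],[-0.2,-0.95,0,0,0,0,1],[-0.2,-1,0,0,0,0,1],[-0.2,-1,0,0,0,0,1]])

```text
time: 14.52
position: [0.5435, -0.2992, 0.1922]
eef_rot: [-0.0, 0.001, 1.0, 0.0]
contact_force: [1.2, 0.3, 0.2]
opening: 0.0853
grasp_force: 0.0
```

```bash
python3 - <<'E'
from h import *
s=np.load("s5.npy",allow_pickle=True).item();C=cam("wrist",s);im=cv2.imread("pics/w5.png")
S=cv2.cvtColor(im,cv2.COLOR_BGR2HSV)[:,:,1]
s=ctrl.observe();print(s["time"],s["position"],s["eef_rot"]);np.save("s6.npy",s,allow_pickle=True)
im=ctrl.capture("wrist")[:,:,::-1];cv2.imwrite("pics/w6.png",im)
E
```

```text
14.525 [ 0.54350749 -0.29915426  0.19216354] [-1.21661608e-04  6.65469740e-04  9.99999739e-01  2.54950922e-04]
```

View pics/w6.png

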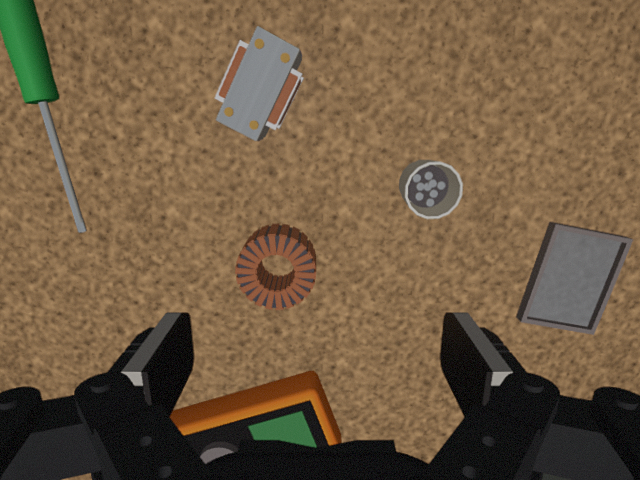

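```bash
python3 - <<'E'
from h import *
s=np.load("s6.npy",allow_pickle=True).item();C=cam("wrist",s)
print(cast(C,[[276,269]],.032))
w=cast(C,[[262,27],[302,48],[262,140],[217,119]],.048);print(w.mean(0),np.linalg.norm(np.diff(w,axis=0),axis=1),[np.arctan2(*(w[a]-w[b])[[1,0]]) for a,b in((0,3),(1,2))])
s=np.load("s5.npy",allow_pickle=True).item();C5=cam("wrist",s)
print(cast(C5,[[347,37]],.024),cast(C5,[[347,97],[290,36],[405,36]],.01))
E
```

```text
[[ 0.58309382 -0.32968617  0.032     ]]
[ 0.45187415 -0.33458199  0.048     ] [0.02748875 0.06246614 0.03195329] [np.float64(2.6233349676377835), np.float64(2.693955955321819)]
[[0.4625181  0.32474744 0.024     ]] [[0.50136313 0.32659546 0.01      ]
 [0.45983208 0.28501464 0.01      ]
 [0.45939593 0.36722355 0.01      ]]
```

Call:
send_rows(rows=[[0.1,-0.08,0,0,0,0,1],[0.2025,-0.155,-0.1,0,0,0,1],[0.2025,-0.155,-0.4,0,0,0,1],[0.2025,-0.155,-0.65,0,0,0,1],[0.2025,-0.155,-0.83,0,0,0,1],[0.2025,-0.155,-0.92,0,0,0,1],[0.2025,-0.155,-0.92,0,0,0,1],[0.2025,-0.155,-0.92,0,0,0,0.5]], newtons=50)

```text
time: 15.58
position: [0.585, -0.3293, 0.0096]
eef_rot: [0.001, -0.001, 1.0, -0.0]
contact_force: [-0.4, 0.3, 0.8]
opening: 0.0697
grasp_force: 0.0
```

Call:
send_rows(rows=[[0,0,0,0,0,0,0.5],[0,0,0,0,0,0,0.5],[0,0,0,0,0,0,0.5],[0,0,0,0,0,0,0.5]])

```text
time: 16.08
position: [0.585, -0.3299, 0.0105]
eef_rot: [0.001, -0.0, 1.0, -0.001]
contact_force: [1.1, 2.5, 5.8]
opening: 0.0576
grasp_force: 54.1
```

Call:
send_rows(rows=[[0,0,0.1,0,0,0,0.5],[0,0,0.3,0,0,0,0.5],[0,0,0.5,0,0,0,0.5],[0,0,0.5,0,0,0,0.5]])

```text
time: 16.58
position: [0.5856, -0.3309, 0.113]
eef_rot: [0.003, 0.0, 1.0, -0.002]
contact_force: [0.6, 0.6, -1.4]
opening: 0.0575
grasp_force: 54.2
```

```bash
python3 - <<'E'
from h import *
s=ctrl.observe();print(s["position"],s["contact_force"],s["grasp_force"]);np.save("s7.npy",s,allow_pickle=True)
im=ctrl.capture("wrist")[:,:,::-1];cv2.imwrite("pics/w7.png",im)
E
```

```text
[ 0.58556192 -0.33089199  0.11295433] [ 0.60185854  0.62884127 -1.44211561] 54.15207702666521
```

View pics/w7.png

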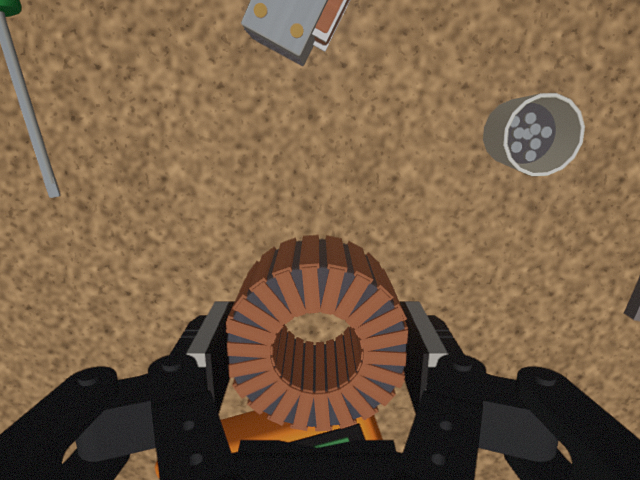

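Call:
send_rows(rows=[[0,0.1,0.1,0,0,0,0.5],[0,0.3,0.15,0,0,0,0.5],[0,0.5,0.15,0,0,0,0.5],[0,0.7,0.15,0,0,0,0.5],[0,0.9,0.15,0,0,0,0.5],[0,1,0.15,0,0,0,0.5]])

```text
time: 17.38
position: [0.5834, -0.1271, 0.1386]
eef_rot: [-0.0, -0.001, 1.0, 0.0]
contact_force: [-0.3, 0.5, -1.4]
opening: 0.0577
grasp_force: 54.2
```

Call:
send_rows(rows=[[0,0.2,0,0,0,0,0.5],[0,0.4,0,0,0,0,0.5],[0,0.6,0,0,0,0,0.5],[0,0.8,0,0,0,0,0.5],[0,1,0,0,0,0,0.5]])

```text
time: 18.0
position: [0.5837, 0.0714, 0.1385]
eef_rot: [-0.0, 0.0, 1.0, -0.0]
contact_force: [0.3, -0.3, -2.3]
opening: 0.0575
grasp_force: 54.2
```

Call:
send_rows(rows=[[-0.05,0.2,0,0,0,0,0.5],[-0.15,0.4,0,0,0,0,0.5],[-0.25,0.6,0,0,0,0,0.5],[-0.35,0.8,0,0,0,0,0.5],[-0.45,1,0,0,0,0,0.5],[-0.45,1,0,0,0,0,0.5]])

```text
time: 18.75
position: [0.4923, 0.2724, 0.1385]
eef_rot: [-0.0, -0.002, 1.0, 0.0]
contact_force: [-0.1, 0.2, -1.5]
opening: 0.0576
grasp_force: 54.2
```

```bash
python3 - <<'E'
from h import *
s=np.load("s7.npy",allow_pickle=True).item();print(cast(cam("wrist",s),[[317,346]],.1345)[0]-s["position"])
s=ctrl.observe();print(s["time"],s["position"],s["contact_force"],s["grasp_force"])
E
```

```text
[-0.00156444  0.00050714  0.02154567]
18.75 [0.49231643 0.27239579 0.13851225] [-0.13222547  0.23049809 -1.54911161] 54.224364683032036
```

Call:
send_rows(rows=[[-0.08,0.14,0,0,0,0,0.5],[-0.15,0.26,0,0,0,0,0.5],[-0.15,0.26,-0.15,0,0,0,0.5],[-0.15,0.26,-0.3,0,0,0,0.5],[-0.15,0.26,-0.41,0,0,0,0.5],[-0.15,0.26,-0.45,0,0,0,0.5],[-0.15,0.26,-0.45,0,0,0,0.5]])

```text
time: 19.62
position: [0.4642, 0.3217, 0.0484]
eef_rot: [-0.0, 0.0, 1.0, -0.0]
contact_force: [-0.1, -0.3, -1.5]
opening: 0.058
grasp_force: 54.2
```

```bash
python3 - <<'E'
from h import *
s=ctrl.observe();print(s["position"],s["contact_force"],s["grasp_force"])
im=ctrl.capture("wrist")[:,:,::-1];cv2.imwrite("pics/w8.png",im[120:])
E
```

```text
[0.46422818 0.32172249 0.04842729] [-0.12734194 -0.26725049 -1.4967078 ] 54.24639975652099
```

View pics/w8.png

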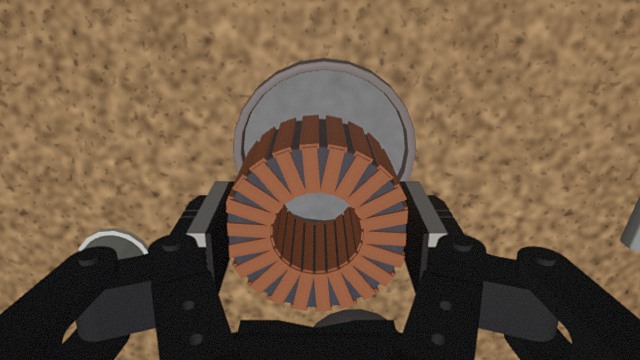

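Call:
send_rows(rows=[[-0.009,0.015,0,0,0,0,0.5],[-0.009,0.015,-0.04,0,0,0,0.5],[-0.009,0.015,-0.08,0,0,0,0.5],[-0.009,0.015,-0.11,0,0,0,0.5],[-0.009,0.015,-0.13,0,0,0,0.5],[-0.009,0.015,-0.13,0,0,0,0.5]])

```text
time: 20.42
position: [0.4621, 0.325, 0.0221]
eef_rot: [-0.0, 0.0, 1.0, -0.0]
contact_force: [0.1, -0.4, -1.5]
opening: 0.0579
grasp_force: 54.3
```

Call:
send_rows(rows=[[0,0,-0.015,0,0,0,0.5],[0,0,-0.027,0,0,0,0.5],[0,0,-0.036,0,0,0,0.5],[0,0,-0.041,0,0,0,0.5],[0,0,-0.041,0,0,0,0.5]])

```text
time: 21.05
position: [0.4622, 0.3251, 0.0145]
eef_rot: [0.0, 0.0, 1.0, 0.0]
contact_force: [-1.8, 0.4, 1.7]
opening: 0.0576
grasp_force: 54.6
```

Call:
send_rows(rows=[[0,0,-0.002,0,0,0,0.8],[0,0,-0.002,0,0,0,1],[0,0,-0.002,0,0,0,1],[0,0,-0.002,0,0,0,1],[0,0,0.2,0,0,0,1],[0,0,0.5,0,0,0,1],[0,0,0.8,0,0,0,1],[0,-0.1,0.9,0,0,0,1]])

```text
time: 22.05
position: [0.4632, 0.3061, 0.1982]
eef_rot: [0.003, -0.001, 1.0, 0.001]
contact_force: [0.1, 0.1, -0.6]
opening: 0.0855
grasp_force: 0.0
```

Call:
send_rows(rows=[[0,-0.25,0,0,0,0,1],[0,-0.5,0,0,0,0,1],[0,-0.75,0,0,0,0,1],[0,-1,0,0,0,0,1]])

```text
time: 22.55
position: [0.462, 0.1036, 0.1944]
eef_rot: [0.0, -0.0, 1.0, -0.0]
contact_force: [0.4, 0.6, -0.3]
opening: 0.0852
grasp_force: 0.0
```

Call:
send_rows(rows=[[0,-0.25,0,0,0,-0.05,1],[0,-0.5,0,0,0,-0.1,1],[0,-0.75,0,0,0,-0.2,1],[0,-1,0,0,0,-0.3,1]])

```text
time: 23.05
position: [0.462, -0.0965, 0.1945]
eef_rot: [0.0, 0.236, 0.972, -0.0]
contact_force: [-0.1, -0.1, 0.7]
opening: 0.0853
grasp_force: 0.0
```

Call:
send_rows(rows=[[0,-0.25,0,0,0,0,1],[0,-0.5,0,0,0,0,1],[0,-0.75,0,0,0,0,1],[0,-1,0,0,0,0,1],[0,-1,0,0,0,0,1]])

```text
time: 23.68
position: [0.4619, -0.298, 0.1936]
eef_rot: [-0.0, 0.235, 0.972, -0.0]
contact_force: [-0.3, -0.3, -0.6]
opening: 0.0851
grasp_force: 0.0
```

```bash
python3 - <<'E'
from h import *
s=ctrl.observe();print(s["time"],s["position"],s["eef_rot"],quat(s["eef_rot"]).as_matrix()[:,1]);np.save("s9.npy",s,allow_pickle=True)
im=ctrl.capture("wrist")[:,:,::-1];im2=ctrl.capture("top")[:,:,::-1];cv2.imwrite("pics/w9.png",np.hstack([im[::2,::2],cv2.resize(im2[180:315,120:300],(320,240))]))
cv2.imwrite("pics/w9full.png",im)
E
```

```text
23.675 [ 0.46188338 -0.29798003  0.19357146] [-2.30314828e-04  2.35295021e-01  9.71923963e-01 -1.00454640e-04] [ 4.57377692e-01  8.89272486e-01 -3.03652408e-04]
```

View pics/w9.png

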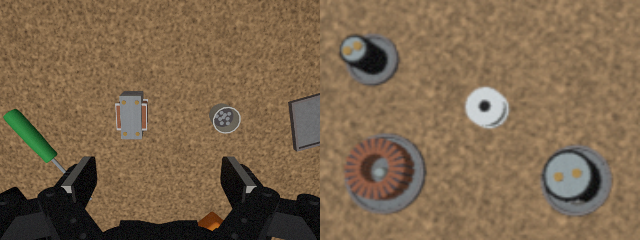

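```bash
python3 - <<'E'
from h import *
s=np.load("s9.npy",allow_pickle=True).item();C=cam("wrist",s);im=cv2.imread("pics/w9full.png");h,S,v=cv2.split(cv2.cvtColor(im,cv2.COLOR_BGR2HSV))
hi=v[160:290,225:300]; 
cv2.imwrite("pics/c10.png",cv2.resize(im[160:300,200:320],None,fx=4,fy=4))
E
```

```text
(no output)
```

View pics/c10.png

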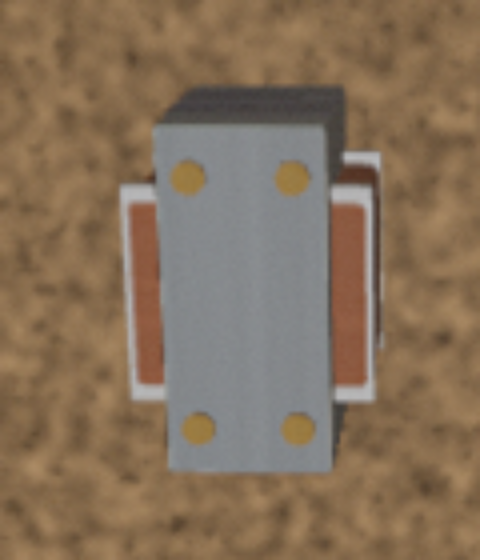

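```bash
python3 - <<'E'
from h import *
s=np.load("s9.npy",allow_pickle=True).item();C=cam("wrist",s)
w=cast(C,np.array([[155,125],[325,125],[331,470],[168,470]])/4+[200,160],.048);m=w.mean(0)
print(w.round(4),m,np.linalg.norm(np.diff(w,axis=0),axis=1),[np.arctan2(*(w[a]-w[b])[[1,0]])-np.pi for a,b in((0,3),(1,2))])
print((m-s["position"])/.2)
E
```

```text
[[ 0.4173 -0.335   0.048 ]
 [ 0.4307 -0.3091  0.048 ]
 [ 0.4868 -0.3384  0.048 ]
 [ 0.4732 -0.3649  0.048 ]] [ 0.45199325 -0.3368388   0.048     ] [0.02919249 0.06333357 0.02972042] [np.float64(-0.4903481799224334), np.float64(-0.48202644576033205)]
[-0.04945066 -0.19429384 -0.72785728]
```

Call:
send_rows(rows=[[-0.05,-0.195,-0.1,0,0,-0.006,1],[-0.05,-0.195,-0.4,0,0,-0.006,1],[-0.05,-0.195,-0.65,0,0,-0.006,1],[-0.05,-0.195,-0.8,0,0,-0.006,1],[-0.05,-0.195,-0.88,0,0,-0.006,1],[-0.05,-0.195,-0.88,0,0,-0.006,1],[-0.05,-0.195,-0.88,0,0,-0.006,0.3],[-0.05,-0.195,-0.88,0,0,-0.006,0.3]], newtons=70)

```text
time: 24.78
position: [0.4528, -0.334, 0.0194]
eef_rot: [0.001, 0.238, 0.971, -0.0]
contact_force: [-0.4, 0.1, -0.5]
opening: 0.0516
grasp_force: 0.0
```

Call:
send_rows(rows=[[0,0,0,0,0,0,0.3],[0,0,0,0,0,0,0.3],[0,0,0,0,0,0,0.3],[0,0,0,0,0,0,0.3]])

```text
time: 25.28
position: [0.4527, -0.3345, 0.0197]
eef_rot: [0.001, 0.238, 0.971, -0.001]
contact_force: [-1.3, 1.5, 7.1]
opening: 0.0424
grasp_force: 72.3
```

Call:
send_rows(rows=[[0,0,0.1,0,0,0,0.3],[0,0,0.3,0,0,0,0.3],[0,0,0.5,0,0,0,0.3],[0.1,0.15,0.5,0,0,0.05,0.3],[0.2,0.35,0.5,0,0,0.1,0.3],[0.35,0.6,0.5,0,0,0.15,0.3],[0.5,0.8,0.5,0,0,0.187,0.3],[0.6,0.95,0.5,0,0,0.187,0.3]])

```text
time: 26.28
position: [0.5731, -0.1419, 0.1184]
eef_rot: [0.0, 0.092, 0.996, 0.0]
contact_force: [-0.5, -0.5, -2.1]
opening: 0.0426
grasp_force: 71.8
```

Call:
send_rows(rows=[[0.1,0.2,0,0,0,0,0.3],[0.147,0.3,0,0,0,0,0.3],[0.147,0.3,-0.15,0,0,0,0.3],[0.147,0.3,-0.28,0,0,0,0.3],[0.147,0.3,-0.37,0,0,0,0.3],[0.147,0.3,-0.42,0,0,0,0.3],[0.147,0.3,-0.42,0,0,0,0.3]])

```text
time: 27.15
position: [0.6013, -0.0841, 0.034]
eef_rot: [-0.0, 0.094, 0.996, 0.0]
contact_force: [0.5, -1.5, -2.5]
opening: 0.0426
grasp_force: 71.8
```

```bash
python3 - <<'E'
from h import *
s=ctrl.observe();print(s["position"],s["contact_force"],s["grasp_force"],quat(s["eef_rot"]).as_matrix()[:,1])
im=ctrl.capture("wrist")[:,:,::-1];cv2.imwrite("pics/w11.png",im)
E
```

```text
[ 0.60130503 -0.08409185  0.03395829] [ 0.46175354 -1.49892973 -2.47887502] 71.80668711662292 [ 1.86280874e-01  9.82496532e-01 -3.27342726e-05]
```

View pics/w11.png

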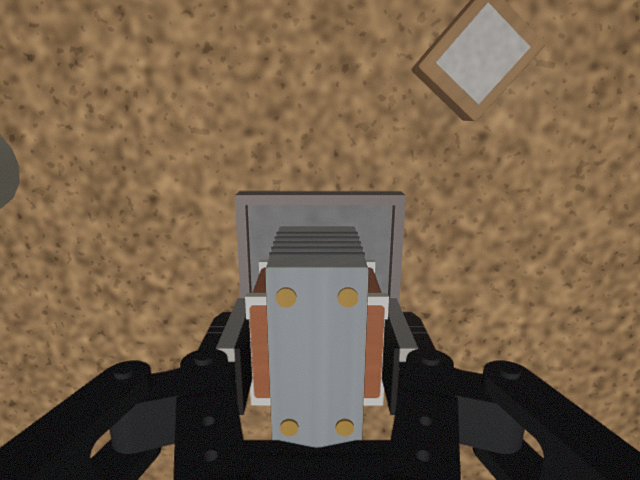

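Call:
send_rows(rows=[[0,0,-0.02,0,0,0,0.3],[0,0,-0.035,0,0,0,0.3],[0,0,-0.045,0,0,0,0.3],[0,0,-0.052,0,0,0,0.3],[0,0,-0.054,0,0,0,0.3],[0,0,-0.054,0,0,0,0.3]])

```text
time: 27.95
position: [0.6016, -0.0839, 0.0237]
eef_rot: [0.0, 0.093, 0.996, -0.0]
contact_force: [-2.4, 0.6, 1.1]
opening: 0.0428
grasp_force: 72.4
```

Contact at the expected height; release, rise and back away.

Call:
send_rows(rows=[[0,0,0,0,0,0,0.7],[0,0,0,0,0,0,1],[0,0,0,0,0,0,1],[0,0,0,0,0,0,1],[0,0,0.2,0,0,0,1],[0,0,0.5,0,0,0,1],[0,0,0.85,0,0,0,1],[-0.2,0,0.9,0,0,0,1]])

```text
time: 28.95
position: [0.5642, -0.0845, 0.2074]
eef_rot: [0.004, 0.093, 0.996, -0.001]
contact_force: [-1.0, -0.3, -0.2]
opening: 0.0856
grasp_force: 0.0
```

Call:
send_rows(rows=[[-0.25,0,0,0,0,0,1],[-0.5,0,0,0,0,0,1],[-0.7,0,0.1,0,0,0,1],[-0.7,0,0.1,0,0,0,1]])

```text
time: 29.45
position: [0.4201, -0.0838, 0.2252]
eef_rot: [0.001, 0.094, 0.996, -0.0]
contact_force: [-0.6, 0.2, -0.5]
opening: 0.0857
grasp_force: 0.0
```

```bash
python3 - <<'E'
from h import *
s=ctrl.observe();print(s["time"],s["position"],s["contact_force"])
a=ctrl.capture("wrist")[:,:,::-1];b=ctrl.capture("scene")[:,:,::-1];cv2.imwrite("pics/w12.png",np.hstack([a[::2,::2],b[100:340,150:550]]))
E
```

```text
29.45 [ 0.42008983 -0.08382578  0.22523212] [-0.62568353  0.17501804 -0.46420914]
```

View pics/w12.png

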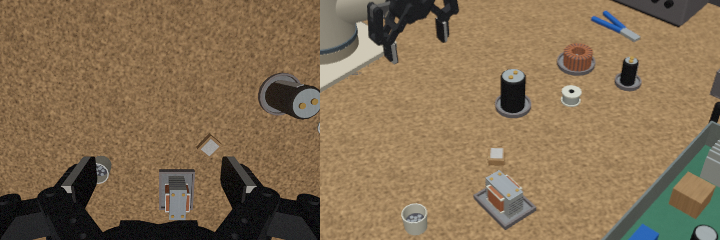

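All four components stand in their nests, and the cup is upright.

```bash
python3 -c "
from workcell import ctrl
print(ctrl.hand_in())"
```

```text
the job is handed in; nothing more can be done
None
```

The job is handed in: the last pictures show all four components standing in their nests and the screw cup upright, after 29.5 s of robot time.

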